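Take down the hanging display trays and shut them in the case

TASK

Three or four display trays hang by a lip on the sloping wooden rack. Take every one down, tilting its lower end up first and then lifting its lip off the ledge, lay them all flat and right way up side by side in the open storage case, and only then swing the case's cover over and press its front edge down until the catch holds it fully shut. Leave the other things on the counter where they are.

Things in the scene. Friction and masses are not known exactly. Their poses are not given: they have to be found in the camera images.
- tray_a: white plastic display tray (four alike, absent ones read None). Origin: centre of the base's underside; x from its grip towards its lip, z up out of the open top. Trough x -40..40, 46 wide, floor 4 thick, walls 22 high. At the lower (-x) end a solid upright grip block, x -52..-40, 40 wide, z 4..42: pinch it across its 12 mm thickness, one finger inside the trough. 0.1 to 0.15 kg
- tray_b: like tray_a. Lip of every tray: a flat flange, z 20..25, runs on from the back wall (outer face x = 40) to a tail end at x = 103, 46 wide; under it a nib (downturned lip), x 59..64, reaches down to z = 6
- tray_c: like tray_a. A hung tray's x points up the slope: nib behind the ledge, flange on the ledge, tail under the hood, base on the lower rest. In slope coordinates (see rack) its origin is at u = -59, n = -20
- tray_d: like tray_a
- rack: fixed rack of two light wooden cheeks (inner faces at y = +-138) joined by steel bars; origin on the counter under its middle, x away from the robot at yaw 0, y along the bars. It rises away from the robot at 18 degrees (0.314 rad). Slope coordinates, origin at point rack_ledge: u up the slope = (cos18, 0, sin18), n out of it = (-sin18, 0, cos18) in the rack's frame
- rack_ledge (a point): rear top edge of the ledge bar (u 0, n 0), at x = 45, z = 110 of the rack. Ledge: u -6..0, n -32..0. Nothing lies behind it between the cheeks, so a tail may swing down there
- rack_rest (a point): top of the lower rest bar, u -88..-76, n -28..-20
- rack_hood (a point): lower edge of the hood strip over the tails, u 34..66, n 13..17; a back stop under it at u 62..66, n -12..13. It stops a tray lifted square (8 mm play, nib 14 deep). Way out: push the tray 11 mm up the slope, raise its lower end about 30 degrees (0.5 rad, past level) about the ledge edge, raise it 22 mm along n, then draw it towards its lower end and up
- case: fixed open-topped grey case, outside 202 (x) x 242 (y) x 58 high, walls and floor 6 thick, inside 190 x 230; origin under its middle, x away from the robot at yaw 0. Takes four trays side by side, lengthwise along x
- case_hinge (a point): middle of the cover's hinge axis, along the rear (+x) top edge of the case, 101 behind the case origin and 58.5 up; the hinge axis is the case's y
- cover (a joint): angle of the cover, rad: 0 shut, 1.57 upright, stop at 1.8 where it leans back open at the start. 222 x 242 plate, 6 thick, 0.25 kg, damped: pushed past upright it sinks by itself in a second or two and rests on the catch at about 0.08. About 12 to 15 N down on the middle of its front edge snaps it past the catch, which then holds it at 0
- cover_front (a point): point on the cover's outer face (upper when shut), 205 from the hinge axis, middle of its front edge: press here; 64.5 above the counter when shut
- stapler: red stapler, 34 x 125 x 46, bystander, loose; origin under its middle
- tape_roll: black tape roll lying flat, 68 across, 19 high, bystander, loose

How it is judged:
By the outcome, as a careful person would: the job done as asked, in the order asked, and still so for the second after the job is handed in, with the robot touching nothing.
Of tray_a, tray_b, tray_c, tray_d only 3 to 4 are there at a start; the rules pass over those that are not, and their reading is None.
At some moment in a run one of tray_a, tray_b, tray_c, tray_d may be knocked a few centimetres aside while the robot is not near it.
Once in a run the grip may slacken for a moment while it holds something.
It also fails if it takes over 210 s, if anything falls off the work surface, if the arm or the gripper's body presses on something with over 40 N, if the wrist force passes 120 N, or if a joint passes its speed limit or range.

ROBOT

A 7-joint arm with a two-finger parallel gripper is mounted at the origin on a cart in front of the work surface, level with it; the furniture and walls round the work are solid. World frame = base frame: x ahead of the robot, y to its left, z up, the work surface at z = 0. Lengths are in m, angles in rad, forces in N, time in s.
With the tool pointing down it reaches from about 0.425 to 0.925 m from the base axis. Payload 6.8 kg.
Tool frame: the origin (TCP) lies between the finger pads; the fingertips stand 14 mm ahead of it and the grasp point (between the pads) lies 5 mm behind it; z points along the fingers, y is the line along which they close (so a half turn about z gives the same grasp; the last joint's range is limited). The gripper opens to 85 mm and grips with 20 to 120 N. Pads are 22 mm wide; open, the fingers measure 114 mm over their backs; the gripper's body (76 mm by 85 mm) begins 54 mm behind the grasp point. The pads swing forward as they close: fully open they stand 13 mm farther back than shut.
Start: joints at [1.011, 0.477, 0.022, 1.555, -0.011, 1.109, -0.083], TCP at [0.295, -0.607, 0.245] pointing down, gripper open.
Joint ranges: [-2.96, 2.96], [-0.34, 2.1], [-1.41, 1.46], [0.24, 2.44], [-1.37, 4.51], [0.17, 1.92], [-2.96, 2.96]. Speed limits (rad/s): [2.39, 2.39, 3.14, 3.14, 3.14, 3.14, 3.14].

INTERFACE

Orientations are given as a rotation vector (axis times angle).
In Python, from bench import r, eyes, ticket gives the robot as it stands. The module is installed in compiled form; this text tells all that it offers.
- The arm moves only by the tool arm_command, never from a script. Its argument "plan" is text: rows parted by semicolons, each of 4 numbers parted by spaces: the shift along the tool's x, y, z in m, then the turn about the tool's z in degrees. In form: tx ty tz yaw; .... A call has 1 to 20 rows; each row shifts and turns the commanded pose from where the row before left it, along the tool's axes as they then stand; what a row does not reach is not made up. A row lasts 1/8 s, in which the tool goes at most 62.5 mm and 10.7 degrees, less where a joint would pass 70% of its speed; a pose out of reach is approached as far as the arm can. A call is refused whole if a number of a shift passes 0.0625 or a number of a turn 10.7, either way. A call with a gripper value outside its range is refused whole. "hand" is the closure, from -1 (fully open) to 1 (shut), set as the call begins (left out, the last holds). The fingers move at their own pace and stop on an object; "grip_force" is the grip in N (left out, the last holds). Time passes only in rows, so rows that do not move let the fingers close. It gives the time, the measured TCP pose, the force, the opening and the grip force at its end, in the units of the state.
- r.get_obs(): the state, without advancing time (a new reading comes with each control period).
- eyes.grab_frame(name): name is "side" or "top"; returns (picture, depth): 480x640x3 uint8, red, green, blue; 480x640 float32, m along the optical axis (not along the pixel's ray), 0 where there is no reading.
- eyes.calibration(name): a dict with "fov_y" (degrees; the focal length in pixels is half the picture's height over the tangent of half this angle, whatever the lens; pixels are square), "cx", "cy" (the principal point, pixels), "origin" and "attitude" of the camera in the world. Camera axes: x right, y up, looking along -z (the intrinsics and any distortion apply to the point x, -y, -z); pixel columns grow to the right and rows downward; lengths in m; the calibration is good to about 2 mm. A picture is of the moment at which its call begins. calibration takes no time and is no camera call.
- ticket.hand_in(): hands the job in; it is judged then, once.
The state is a dict: "clock": time; "joints": joint angles; "qvel": joint speeds; "tau": joint torques, N m; "tcp_pos": TCP position; "orientation": TCP orientation; "contact_force": force on the tool from outside, world axes, zero at the start; "moment": the same for the moment, N m; "grip_width": finger opening in m; "gripper_force": force on a finger pad.
Only numpy, scipy, OpenCV 4.12 (cv2) and the standard library are available. Lean on these libraries where they do the work, as an engineer would, in place of code of your own. Each camera call takes 0.05 s, during which the arm holds its last target. There are 200 camera calls.

## Working session

There is one attempt and no reset: what is moved stays moved. The work goes in short steps, Python scripts to look and compute and a tool call to move; the robot and the scene stay as the last step left them, time stands still between calls to the robot, and variables do not carry over. Pictures are saved under pics/ and viewed, at most 14 in all, crops included, and the job is handed in when it is done.

Besides the shell and the picture viewer there is one more tool, called after "Call:" as name(argument=value, ...), one argument or row to a line, values as JSON. arm_command: Moves the arm, as the interface text tells. Its arguments: {"type":"object","properties":{"plan":{"type":"string"},"hand":{"type":"number"},"grip_force":{"type":"number"}},"required":["plan"]}

```bash
mkdir -p pics
cat > h.py <<'E'
import numpy as np,cv2
from scipy.spatial.transform import Rotation as R
from bench import r,eyes,ticket
def look(n,fn=None):
    p,d=eyes.grab_frame(n)
    if fn: cv2.imwrite('pics/'+fn,p[:,:,::-1])
    return p,d
def cloud(n,d):
    c=eyes.calibration(n); f=240/np.tan(np.radians(c['fov_y'])/2)
    v,u=np.mgrid[0:480,0:640].astype(float)
    x=(u-c['cx'])/f; y=(v-c['cy'])/f
    for k in c:
        pass
    P=np.stack([x*d,-y*d,-d],-1)
    A=np.array(c['attitude'],float)
    M=A if A.shape==(3,3) else (R.from_rotvec(A).as_matrix() if A.size==3 else R.from_quat(A).as_matrix())
    W=P@M.T+np.array(c['origin']); W[d==0]=np.nan
    return W
E
python3 - <<'E'
from h import *
for n in('top','side'):
    print(eyes.calibration(n)); p,d=look(n,n+'1.png'); np.save(n+'1.npy',d); np.save(n+'1p.npy',p)
print(r.get_obs())
E
```

```text
{'fov_y': 55.583123101823084, 'cx': 320.12600344511236, 'cy': 241.74387717988142, 'origin': array([0.45046418, 0.01606261, 0.96978736]), 'attitude': array([ 0.05905287, -0.06867907, -1.5866659 ])}
{'fov_y': 42.668217294919245, 'cx': 318.82612501533487, 'cy': 231.75045664816707, 'origin': array([-0.00682928,  0.86872117,  0.75745831]), 'attitude': array([ 0.36865265, -1.24624892, -2.3142685 ])}
{'clock': 0.1, 'joints': array([ 1.01088699,  0.47770615,  0.02233789,  1.55633285, -0.01149914,
        1.10928645, -0.08306663]), 'qvel': array([-4.94300596e-04, -2.45598237e-04, -8.80371585e-04, -3.53973151e-04,
        8.42304637e-04,  2.10557375e-03, -1.89610857e-05]), 'tau': array([ 4.57288435e-03, -5.97757065e+01,  1.61362141e+00, -2.81950897e+01,
        1.28423574e-02,  5.04759126e-03, -3.10243308e-05]), 'tcp_pos': array([ 0.29447895, -0.60682452,  0.24443872]), 'orientation': array([-3.06025475e+00, -7.03424876e-01,  7.37988696e-04]), 'contact_force': array([-0.72084381, -0.1840673 ,  0.50326074]), 'moment': array([ 0.02153478, -0.01825195,  0.02232545]), 'gripper_force': 0.0, 'grip_width': 0.08536961619149969}
```

View pics/top1.png

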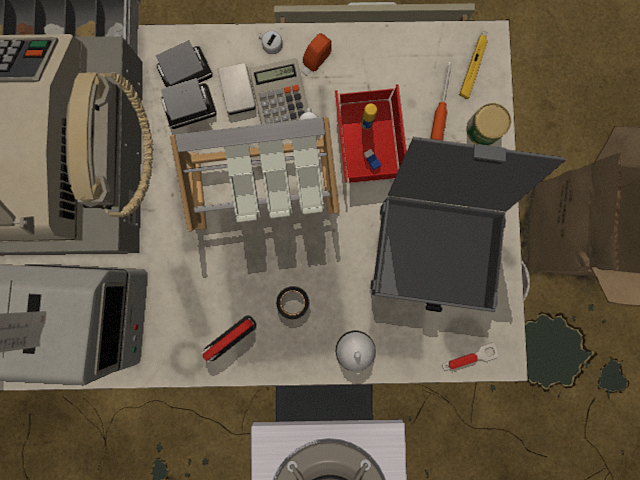

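View pics/side1.png

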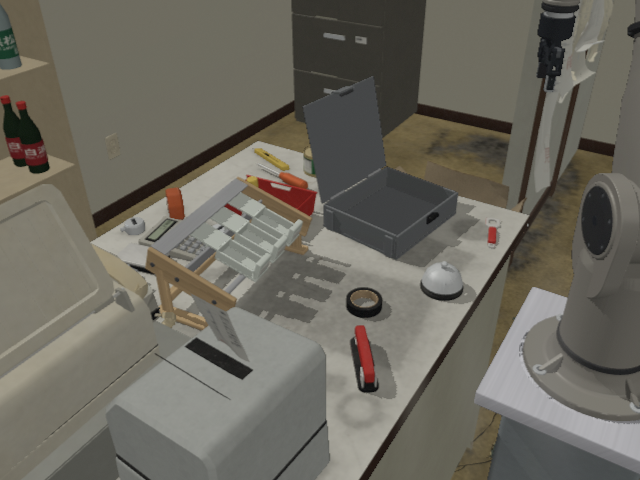

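The scene has three trays, with grips at about (243,216), (279,212) and (313,207) in the top picture. The hood runs from (177,145) to (325,128), the case is centred near (440,252), and its cover leans back. The stapler is at (230,339) and the tape roll at (292,303).

Run:
```python
from h import *
d=np.load('top1.npy');p=np.load('top1p.npy').astype(int);W=cloud('top',d)
ok=~np.isnan(W[...,2])
V,U=np.mgrid[0:480,0:640]
t=ok&(U>150)&(U<360)&(V>250)&(V<300)
print('table z',np.median(W[t][:,2]))
# rim of case
m=ok&(U>360)&(U<520)&(V>180)&(V<320)&(abs(W[...,2]-.058)<.006)
pts=W[m][:,:2].astype(np.float32);print('rim',m.sum(),cv2.minAreaRect(pts*1000), np.median(W[m][:,2]))
m=ok&(U>395)&(U<490)&(V>215)&(V<290)
print('case floor z',np.median(W[m][:,2]))
# hood
sp=p.max(2)-p.min(2)
m=ok&(U>165)&(U<335)&(V>110)&(V<165)&(W[...,2]>.11)&(sp<25)&(p.mean(2)<165)
print('hood',m.sum(),cv2.minAreaRect((W[m][:,:2]*1000).astype(np.float32)),np.median(W[m],0))
q=p.copy().astype(np.uint8);q[m]=[255,0,0]
m=ok&(U>220)&(U<330)&(V>135)&(V<225)&(p.mean(2)>185)&(W[...,2]>.05)
q[m]=[0,255,0]
cv2.imwrite('pics/c1.png',cv2.resize(q[100:260,150:350,::-1],None,fx=4,fy=3.7))
for (u,v) in [(243,216),(279,212),(313,207),(232,155),(249,155),(265,152),(283,150),(298,148),(315,146),(190,229),(335,214),(190,210)]:
    print(u,v,W[v,u].round(4),p[v,u])
```

```text
table z 0.0005584976836996436
rim 1677 ((491.8406066894531, -230.33697509765625), (250.7622528076172, 219.62550354003906), 81.2044448852539) 0.058125227872274476
case floor z 0.006606888489799567
hood 4332 ((697.4471435546875, 129.79058837890625), (80.37069702148438, 286.9396057128906), 6.013904571533203) [0.71084187 0.11225794 0.13913198]
243 216 [0.5733 0.1577 0.0995] [195 192 174]
279 212 [0.5799 0.0883 0.1003] [194 193 170]
313 207 [0.5888 0.0227 0.0985] [198 196 177]
232 155 [0.6878 0.175  0.1194] [128 125 116]
249 155 [0.6875 0.1428 0.1186] [114 111 101]
265 152 [0.6919 0.112  0.1219] [125 123 111]
283 150 [0.6955 0.0779 0.1209] [126 119 101]
298 148 [0.6989 0.0493 0.121 ] [130 128 115]
315 146 [0.7019 0.0169 0.1224] [132 131 121]
190 229 [0.5506 0.2612 0.0932] [138 105  69]
335 214 [ 0.5889 -0.0236 -0.0027] [102  97  88]
190 210 [0.5879 0.2619 0.0915] [60 46 27]
```

View pics/c1.png

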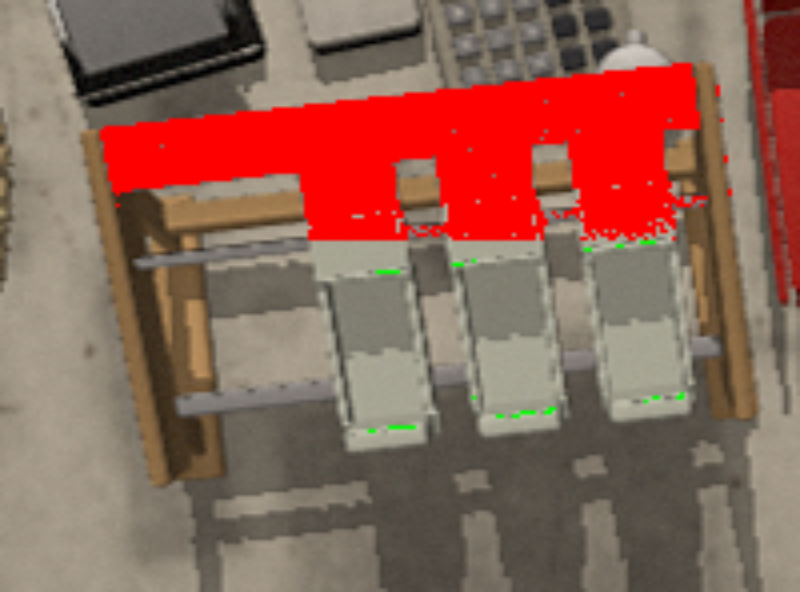

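Run:
```python
from h import *
d=np.load('top1.npy');p=np.load('top1p.npy').astype(int);W=cloud('top',d)
ok=~np.isnan(W[...,2]);V,U=np.mgrid[0:480,0:640];z=W[...,2]
sp=p.max(2)-p.min(2)
# trays: whitish (g>=r-?) above z
m=ok&(U>222)&(U<330)&(V>157)&(V<226)&(z>.06)
lab=(p[...,1]-p[...,2]); 
tr=m&(abs(p[...,0]-p[...,1])<8)&(p.mean(2)>95)
# side wood excluded by colour; bars by brightness
n,L,st,ce=cv2.connectedComponentsWithStats(cv2.morphologyEx(tr.astype(np.uint8),cv2.MORPH_OPEN,np.ones((5,5),np.uint8)))
for i in range(1,n):
    if st[i,4]>200:
        q=W[L==i]; print('tray',st[i],cv2.minAreaRect((q[:,:2]*1000).astype(np.float32)))
        g=q[q[:,0]<np.percentile(q[:,0],8)]; top=q[(q[:,2]>np.percentile(q[:,2],0))]
# hood
ln=146-(U-177)*16/148
h=ok&(U>178)&(U<324)&(abs(V-ln+3)<14)&(sp<25)&(z>.125)&(z<.155)
q=W[h]; A=np.c_[q[:,:2],np.ones(len(q))]; c=np.linalg.lstsq(A,q[:,2],rcond=None)[0]
e=abs(A@c-q[:,2]); q=q[e<.004];A=A[e<.004];c=np.linalg.lstsq(A,q[:,2],rcond=None)[0]
yaw=np.arctan2(c[1],c[0]);print('hood plane slope',np.degrees(np.arctan(np.hypot(*c[:2]))),'yaw',np.degrees(yaw))
print(cv2.minAreaRect((q[:,:2]*1000).astype(np.float32)),len(q))
# case
for name,mm in(('rim',ok&(U>360)&(U<520)&(V>190)&(V<315)&(abs(z-.058)<.004)),('floor',ok&(U>360)&(U<520)&(V>190)&(V<315)&(abs(z-.006)<.003)&(p.mean(2)<85)&(sp<14))):
    mm=cv2.morphologyEx(mm.astype(np.uint8),cv2.MORPH_OPEN,np.ones((3,3),np.uint8))
    n,L,st,ce=cv2.connectedComponentsWithStats(mm); i=1+st[1:,4].argmax(); q=W[L==i]
    print(name,len(q),cv2.minAreaRect((q[:,:2]*1000).astype(np.float32)))
```

```text
tray [ 227  158   31   64 1340] ((624.8252563476562, 157.3825225830078), (121.25595092773438, 47.09117889404297), 7.588535785675049)
tray [ 261  158   30   60 1261] ((627.73046875, 92.59391784667969), (113.61115264892578, 46.271114349365234), 6.758835315704346)
tray [ 295  158   28   56 1247] ((630.5308837890625, 29.7095890045166), (105.9034423828125, 48.08930206298828), 3.128117322921753)
hood plane slope 18.747809735235585 yaw 6.369833995150882
((720.7529296875, 137.33274841308594), (35.07143020629883, 275.38848876953125), 7.342901229858398) 2477
rim 234 ((393.8162841796875, -214.04367065429688), (82.16165924072266, 20.907114028930664), 81.17562866210938)
floor 6752 ((497.4697265625, -236.2659912109375), (224.43161010742188, 190.6898651123047), 81.13362121582031)
```

```bash
cat >> h.py <<'E'
RK=dict(o=np.array([.634,.127]),yaw=np.radians(6.8)); CS=dict(o=np.array([.4975,-.2363]),yaw=np.radians(-8.9))
def w(F,x,y):
    c,s=np.cos(F['yaw']),np.sin(F['yaw']); return F['o']+[c*x-s*y,s*x+c*y]
def tool():
    o=r.get_obs(); M=R.from_rotvec(o['orientation']).as_matrix()
    return o['tcp_pos'],np.arctan2(M[1,1],M[0,1]),M
def plan(tgt,yaw,step=.05,maxturn=8,ori=True):
    """rows to go to world tgt with tool y azimuth yaw (mod pi)"""
    p,a,M=tool(); p=p.copy()
    dy=(yaw-a+np.pi/2)%np.pi-np.pi/2 if ori else 0
    n=max(1,int(np.ceil(np.linalg.norm(tgt-p)/step)),int(np.ceil(abs(np.degrees(dy))/maxturn)))
    rows=[];p0=p.copy()
    for i in range(n):
        want=p0+(tgt-p0)*(i+1)/n
        t=np.round(M.T@(want-p),3); p=p+M@t
        k=round(-np.degrees(dy)/n,1); M=M@R.from_euler('z',k,degrees=True).as_matrix()
        rows.append('%g %g %g %g'%(*t,k))
    print(n,'; '.join(rows)); 
def st():
    o=r.get_obs(); p,a,M=tool()
    print('t%.2f'%o['clock'],p.round(4),'yaw%.1f tilt%.4f'%(np.degrees(a),M[2,2]),'F',o['contact_force'].round(1),'w%.4f f%.1f'%(o['grip_width'],o['gripper_force']))
E
python3 - <<'E'
from h import *
st()
for y in(-.096,-.0334,.0313): print(w(RK,-.060,y))
plan(np.r_[w(RK,-.060,-.096),.165],RK['yaw'])
E
```

```text
t0.10 [ 0.2945 -0.6068  0.2444] yaw-64.1 tilt-1.0000 F [-0.7 -0.2  0.5] w0.0854 f0.0
[0.58578885 0.02457107]
[0.57837676 0.08673071]
[0.57071603 0.15097558]
14 0.038 -0.031 0.006 -5.1; 0.042 -0.028 0.005 -5.1; 0.043 -0.025 0.006 -5.1; 0.045 -0.02 0.006 -5.1; 0.047 -0.016 0.006 -5.1; 0.048 -0.012 0.005 -5.1; 0.049 -0.007 0.006 -5.1; 0.05 -0.003 0.006 -5.1; 0.05 0.001 0.005 -5.1; 0.049 0.006 0.006 -5.1; 0.049 0.01 0.006 -5.1; 0.047 0.014 0.006 -5.1; 0.046 0.018 0.005 -5.1; 0.045 0.023 0.006 -5.1
```

Call:
arm_command(
  plan="0.038 -0.031 0.006 -5.1; 0.042 -0.028 0.005 -5.1; 0.043 -0.025 0.006 -5.1; 0.045 -0.02 0.006 -5.1; 0.047 -0.016 0.006 -5.1; 0.048 -0.012 0.005 -5.1; 0.049 -0.007 0.006 -5.1; 0.05 -0.003 0.006 -5.1; 0.05 0.001 0.005 -5.1; 0.049 0.006 0.006 -5.1; 0.049 0.01 0.006 -5.1; 0.047 0.014 0.006 -5.1; 0.046 0.018 0.005 -5.1; 0.045 0.023 0.006 -5.1; 0 0 0 0; 0 0 0 0; 0 0 0 0",
  hand=0.3,
)

```text
clock: 2.22
tcp_pos: [0.5857, 0.0223, 0.1652]
orientation: [2.079, 2.355, -0.002]
contact_force: [-0.2, 0.5, -0.3]
grip_width: 0.0295
gripper_force: 0.0
```

Run:
```python
from h import *
st(); plan(np.r_[w(RK,-.060,-.096),.087],RK['yaw'],step=.02)
look('side','s2.png')
import cv2
i=cv2.imread('pics/s2.png');cv2.imwrite('pics/s2c.png',cv2.resize(i[150:310,130:350],None,fx=3.6,fy=3.6))
```

```text
t2.23 [0.5857 0.0223 0.1652] yaw7.1 tilt-1.0000 F [-0.2  0.5 -0.3] w0.0295 f0.0
4 0.001 0 0.02 0.1; 0 0 0.019 0.1; 0.001 0 0.02 0.1; 0 0 0.019 0.1
```

View pics/s2c.png

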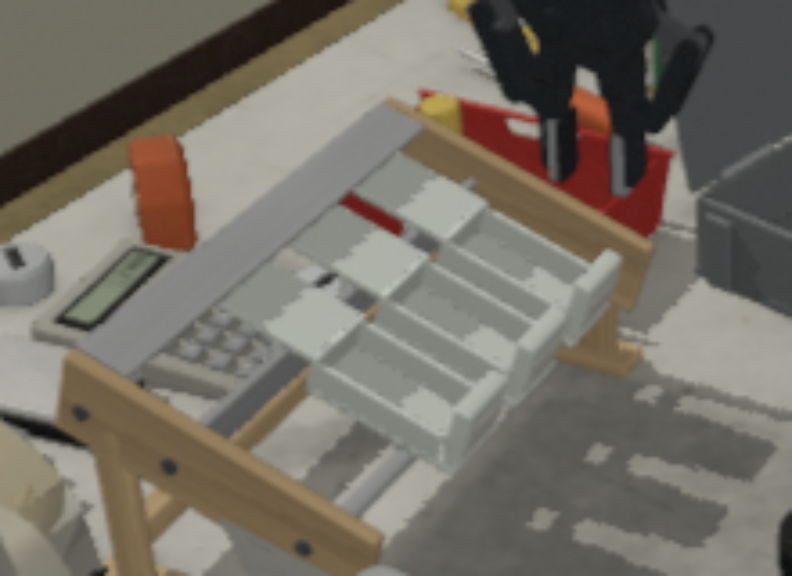

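The gripper stands above the rightmost tray with its fingers at about (555,150) and (625,165) in the crop, straddling the grip at (600,290). Next I go down.

Call:
arm_command(
  plan="0.001 0 0.02 0.1; 0 0 0.019 0.1; 0.001 0 0.02 0.1; 0 0 0.019 0; 0 0 0 0; 0 0 0 0",
)

```text
clock: 3.02
tcp_pos: [0.5862, 0.0264, 0.0875]
orientation: [2.082, 2.353, 0.001]
contact_force: [0.7, 0.3, 0.1]
grip_width: 0.0299
gripper_force: 0.0
```

Call:
arm_command(
  plan="0 0 0 0; 0 0 0 0; 0 0 0 0; 0 0 0 0; 0 0 0 0; 0 0 0 0",
  hand=1,
  grip_force=20,
)

```text
clock: 3.78
tcp_pos: [0.5865, 0.0263, 0.088]
orientation: [2.081, 2.352, 0.002]
contact_force: [-0.7, -0.5, 6.6]
grip_width: 0.0184
gripper_force: 20.5
```

Run:
```python
from h import *
st()
p,a,M=tool()
print(M.T@np.r_[np.array([np.cos(RK['yaw']),np.sin(RK['yaw'])]),0])
p,d=look('side','s3.png')
i=cv2.imread('pics/s3.png');cv2.imwrite('pics/s3c.png',cv2.resize(i[150:310,180:350],None,fx=3.7,fy=3.7))
```

```text
t3.77 [0.5865 0.0263 0.088 ] yaw7.0 tilt-1.0000 F [-0.7 -0.5  6.6] w0.0184 f20.5
[-0.00311325  0.99999413  0.00143412]
```

View pics/s3c.png

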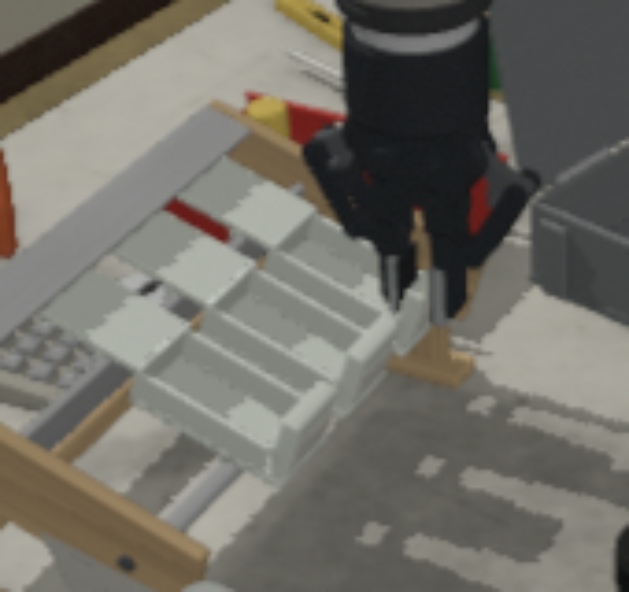

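Call:
arm_command(
  plan="0 0.004 -0.002 0; 0 0.004 -0.003 0; 0 0 -0.005 0; 0 0 -0.005 0; 0 0 -0.005 0; 0 0 -0.005 0; 0 0 -0.005 0; 0 0 -0.005 0; 0 0 0 0; 0 0 0 0",
)

```text
clock: 5.08
tcp_pos: [0.5943, 0.0274, 0.1224]
orientation: [2.082, 2.352, 0.001]
contact_force: [-0.4, -0.4, 0.8]
grip_width: 0.0114
gripper_force: 20.3
```

```bash
cat >> h.py <<'E'
def trayz(ty,x0=.56,x1=.71):
    """profile of heights along rack x for the tray at rack y ty"""
    p,d=look('top'); W=cloud('top',d).reshape(-1,3); W=W[~np.isnan(W[:,0])]
    q=W[:,:2]-RK['o'];c,s=np.cos(RK['yaw']),np.sin(RK['yaw']); X=c*q[:,0]+s*q[:,1];Y=-s*q[:,0]+c*q[:,1]
    for a in np.arange(-.08,.1,.01):
        m=(X>a)&(X<a+.01)&(abs(Y-ty)<.028)&(W[:,2]>.04)
        if m.sum()>3: print('x%.3f'%(a+.005),m.sum(),np.percentile(W[m,2],[20,50,80,95]).round(4))
E
python3 - <<'E'
from h import *
st(); trayz(-.096)
p,d=look('side','s4.png')
i=cv2.imread('pics/s4.png');cv2.imwrite('pics/s4c.png',cv2.resize(i[150:310,180:350],None,fx=3.7,fy=3.7))
E
```

```text
t5.08 [0.5943 0.0274 0.1224] yaw7.0 tilt-1.0000 F [-0.4 -0.4  0.8] w0.0114 f20.3
x-0.075 407 [0.5041 0.5121 0.5167 0.5196]
x-0.065 385 [0.4984 0.5034 0.5076 0.5103]
x-0.055 330 [0.4932 0.4961 0.4993 0.5014]
x-0.045 315 [0.4766 0.478  0.492  0.4945]
x-0.035 392 [0.4735 0.4756 0.4777 0.4867]
x-0.025 326 [0.4671 0.4711 0.4749 0.4808]
x-0.015 198 [0.4595 0.465  0.4716 0.4746]
x-0.005 65 [0.4532 0.4622 0.4658 0.4677]
x0.095 48 [0.1447 0.1461 0.1474 0.1486]
```

View pics/s4c.png

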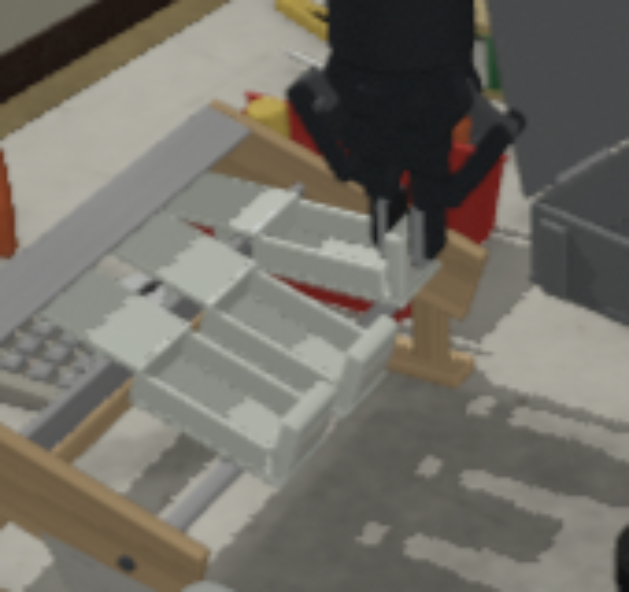

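```bash
cat >> h.py <<'E'
def prof(ty,F=None,lo=-.08,hi=.1,zmin=.04,hw=.026,cam='side'):
    F=F or RK
    p,d=look(cam); W=cloud(cam,d); p=p.astype(int)
    ok=~np.isnan(W[...,2])&(abs(p[...,0]-p[...,1])<10)&(p.mean(2)>85)
    W=W[ok]; q=W[:,:2]-F['o'];c,s=np.cos(F['yaw']),np.sin(F['yaw']); X=c*q[:,0]+s*q[:,1];Y=-s*q[:,0]+c*q[:,1]
    for a in np.arange(lo,hi,.01):
        m=(X>a)&(X<a+.01)&(abs(Y-ty)<hw)&(W[:,2]>zmin)&(W[:,2]<.3)
        if m.sum()>3: print('x%.3f'%(a+.005),m.sum(),(1e3*np.percentile(W[m,2],[5,50,80,95])).round(1),'y',(1e3*np.percentile(Y[m],[5,95])).round(1))
E
python3 - <<'E'
from h import *
prof(-.096); print(); prof(-.0334)
E
```

```text
x-0.075 30 [285.1 289.8 292.5 294.3] y [-80.8 -70.8]
x-0.065 43 [114.7 132.5 143.4 147.7] y [-87.4 -79.2]
x-0.055 156 [ 94.5 110.6 127.9 135.3] y [-104.9  -73.3]
x-0.045 92 [ 94.7 113.8 133.3 144.6] y [-86.6 -71.7]
x-0.035 71 [ 66.8 101.9 113.3 127.2] y [-103.7  -70.6]
x-0.025 81 [ 67.7  97.9 110.1 266.4] y [-104.3  -71. ]
x-0.015 85 [ 95.  101.8 112.  114.5] y [-117.   -71.5]
x-0.005 96 [ 95.9 104.  112.7 115.6] y [-117.1  -71.2]
x0.005 102 [ 94.7 105.3 113.7 208. ] y [-116.3  -71.8]
x0.015 99 [ 95.5 104.1 112.3 117.1] y [-117.3  -71. ]
x0.025 100 [ 96.  104.1 112.7 116.1] y [-116.9  -71. ]
x0.035 139 [ 99.2 114.1 117.9 119.6] y [-115.6  -72. ]
x0.045 72 [102.2 117.4 119.1 120.1] y [-114.9  -72. ]
x0.055 78 [103.4 117.6 118.9 119.7] y [-114.6  -72.5]
x0.065 64 [116.  118.3 119.6 140.5] y [-113.6  -72.2]
x0.075 144 [116.4 139.4 142.6 144.2] y [-116.9  -71.2]
x0.085 137 [117.1 143.1 145.8 147.1] y [-117.7  -73. ]
x0.095 84 [121.6 147.7 149.5 150.5] y [-118.6  -73.3]

x-0.065 146 [ 76.9  96.2 101.1 103.1] y [-47.  -11.4]
x-0.055 100 [ 62.7  76.6  97.2 102.1] y [-48.3 -10.5]
x-0.045 30 [65.3 84.1 87.  89.2] y [-53.9  -8.7]
x-0.035 92 [69.8 80.  87.8 90.8] y [-53.5  -8.8]
x-0.025 120 [72.1 79.6 89.4 93.2] y [-54.  -8.]
x-0.015 119 [75.4 82.1 91.6 96.8] y [-54.1  -8.6]
x-0.005 116 [78.5 86.  95.3 99.4] y [-54.3  -8.6]
x0.005 120 [ 82.1  89.7  99.3 102.5] y [-54.9  -9.7]
x0.015 123 [ 84.5  92.4 102.3 106.7] y [-54.6  -9. ]
x0.025 201 [ 89.  105.3 112.4 114. ] y [-53.8  -9.5]
x0.035 97 [110.3 115.2 116.7 118. ] y [-53.8  -9.8]
x0.045 125 [ 88.2 117.8 120.  121.2] y [-52.6  -9.4]
x0.055 93 [118.2 122.3 123.6 124.8] y [-51.8 -10. ]
x0.065 88 [122.5 125.2 127.4 129.4] y [-52.  -11.1]
x0.075 174 [125.6 137.5 142.  143.9] y [-56.3  -9.9]
x0.085 100 [140.8 144.3 146.2 147.9] y [-57.5  -9.1]
x0.095 87 [144.8 147.7 149.  150.3] y [-57.9 -10.9]
```

Call:
arm_command(
  plan="0 0 0 0; 0 0 0 0; 0 0 -0.004 0; 0 0 -0.004 0; 0 0 -0.004 0; 0 0 -0.004 0; 0 0 0 0; 0 0 0 0",
  grip_force=60,
)

```text
clock: 6.28
tcp_pos: [0.5937, 0.0272, 0.1382]
orientation: [-2.082, -2.353, 0.0]
contact_force: [-0.5, 0.1, -2.1]
grip_width: 0.0107
gripper_force: 63.0
```

Run:
```python
from h import *
st(); prof(-.096,lo=-.02,hi=.07)
```

```text
t6.28 [0.5937 0.0272 0.1382] yaw7.0 tilt-1.0000 F [-0.5  0.1 -2.1] w0.0107 f63.0
x-0.015 91 [110.2 118.5 127.2 130.1] y [-116.5  -70.4]
x-0.005 91 [110.9 119.9 127.6 130.2] y [-116.6  -71.3]
x0.005 103 [110.8 121.7 130.1 223.1] y [-117.   -71.5]
x0.015 95 [109.9 119.6 127.4 129.4] y [-117.5  -71.7]
x0.025 117 [110.7 121.6 128.1 132.4] y [-117.4  -71.6]
x0.035 128 [110.8 129.6 133.5 134.7] y [-115.3  -71.7]
x0.045 87 [ 93.2 132.6 134.  135.2] y [-114.1  -72.3]
x0.055 82 [117.8 133.  134.2 135.2] y [-113.7  -71.3]
x0.065 62 [131.1 133.4 134.7 141.3] y [-113.9  -73.1]
```

Call:
arm_command(
  plan="0 -0.004 0 0; 0 -0.005 0 0; 0 -0.005 0 0; 0 -0.005 0 0; 0 -0.005 0 0; 0 0 0 0",
)

```text
clock: 7.08
tcp_pos: [0.5696, 0.0242, 0.1384]
orientation: [2.082, 2.353, -0.0]
contact_force: [-0.7, 0.8, -1.7]
grip_width: 0.0108
gripper_force: 63.0
```

Run:
```python
from h import *
st(); prof(-.096,lo=-.02,hi=.07)
```

```text
t7.08 [0.5696 0.0242 0.1384] yaw7.0 tilt-1.0000 F [-0.7  0.8 -1.7] w0.0108 f63.0
x-0.015 106 [110.9 121.1 128.8 222.9] y [-117.4  -71.8]
x-0.005 92 [111.  119.8 127.3 130.6] y [-117.   -71.4]
x0.005 154 [111.2 125.  132.2 134.4] y [-116.7  -71.7]
x0.015 69 [130.4 132.9 134.2 135.3] y [-115.2  -73.4]
x0.025 79 [118.  133.1 134.4 135. ] y [-114.5  -72.1]
x0.035 83 [107.7 132.8 133.9 134.9] y [-113.5  -71.7]
x0.045 96 [ 93.3 132.3 133.8 135.2] y [-116.3  -72.6]
x0.055 61 [131.1 133.3 134.4 135. ] y [-115.9  -71.6]
x0.065 65 [130.5 133.3 134.4 140. ] y [-114.5  -73.4]
```

Call:
arm_command(
  plan="0 -0.01 -0.002 0; 0 -0.012 -0.01 0; 0 -0.02 -0.015 0; 0 -0.02 -0.02 0; 0 0 0 0",
)

```text
clock: 7.75
tcp_pos: [0.5079, 0.0165, 0.1871]
orientation: [2.08, 2.351, 0.002]
contact_force: [-0.0, 1.0, -1.9]
grip_width: 0.0111
gripper_force: 63.0
```

Run:
```python
from h import *
st(); plan(np.r_[w(CS,-.061,-.062),.18],CS['yaw'],step=.03)
```

```text
t7.75 [0.5079 0.0165 0.1871] yaw7.0 tilt-1.0000 F [-0.   1.  -1.9] w0.0111 f63.0
11 -0.027 -0.011 0.001 1.4; -0.026 -0.01 0 1.4; -0.028 -0.009 0.001 1.4; -0.027 -0.008 0.001 1.4; -0.027 -0.008 0 1.4; -0.028 -0.008 0.001 1.4; -0.028 -0.006 0.001 1.4; -0.028 -0.006 0 1.4; -0.028 -0.005 0.001 1.4; -0.028 -0.005 0.001 1.4; -0.029 -0.004 0 1.4
```

Call:
arm_command(
  plan="-0.027 -0.011 0.001 1.4; -0.026 -0.01 0 1.4; -0.028 -0.009 0.001 1.4; -0.027 -0.008 0.001 1.4; -0.027 -0.008 0 1.4; -0.028 -0.008 0.001 1.4; -0.028 -0.006 0.001 1.4; -0.028 -0.006 0 1.4; -0.028 -0.005 0.001 1.4; -0.028 -0.005 0.001 1.4; -0.029 -0.004 0 1.4; 0 0 0 0; 0 0 0 0",
)

```text
clock: 9.38
tcp_pos: [0.4284, -0.2875, 0.178]
orientation: [-2.377, -2.053, -0.001]
contact_force: [0.2, 0.7, -0.8]
grip_width: 0.0106
gripper_force: 63.8
```

Run:
```python
from h import *
st(); plan(np.r_[w(CS,-.061,-.062),.09],CS['yaw'],step=.03)
prof(-.062,F=CS,lo=-.08,hi=.12,zmin=.1)
look('side','s5.png')
look('top','t5.png')
```

```text
t9.38 [ 0.4284 -0.2875  0.178 ] yaw-8.4 tilt-1.0000 F [ 0.2  0.7 -0.8] w0.0106 f63.8
3 -0 -0 0.029 0.2; -0.001 -0 0.03 0.2; 0 -0.001 0.029 0.2
x-0.075 28 [169.5 187.5 198.9 201.7] y [-54.7 -46.4]
x-0.065 145 [149.2 163.8 182.5 191.2] y [-77.4 -40.2]
x-0.055 76 [150.3 169.4 185.4 191.7] y [-52.8 -37.6]
x-0.045 51 [150.  161.  170.9 182.4] y [-56.3 -36.7]
x-0.035 38 [149.5 157.3 166.5 169.5] y [-78.4 -37. ]
x-0.025 63 [151.1 159.4 166.6 170.3] y [-83.5 -36.8]
x-0.015 71 [150.4 160.4 167.6 170.9] y [-84.2 -37.5]
x-0.005 73 [149.9 160.2 167.3 170. ] y [-84. -37.]
x0.005 69 [150.3 160.1 166.3 170.2] y [-84.8 -37.4]
x0.015 73 [151.4 160.6 168.1 171.2] y [-83.2 -38. ]
x0.025 105 [153.4 168.8 172.8 173.8] y [-81.8 -38. ]
x0.035 47 [169.2 173.  174.1 175.5] y [-82.6 -38.3]
x0.045 61 [155.9 172.1 173.7 174.7] y [-77.7 -37.7]
x0.055 47 [170.  173.1 174.3 174.8] y [-80.6 -37.8]
x0.065 45 [170.2 173.2 174.5 175.8] y [-80.4 -37.9]
x0.075 39 [170.3 172.8 174.1 175. ] y [-81.  -37.4]
x0.085 31 [170.3 173.4 174.4 174.8] y [-81.8 -39.2]
```

View pics/s5.png

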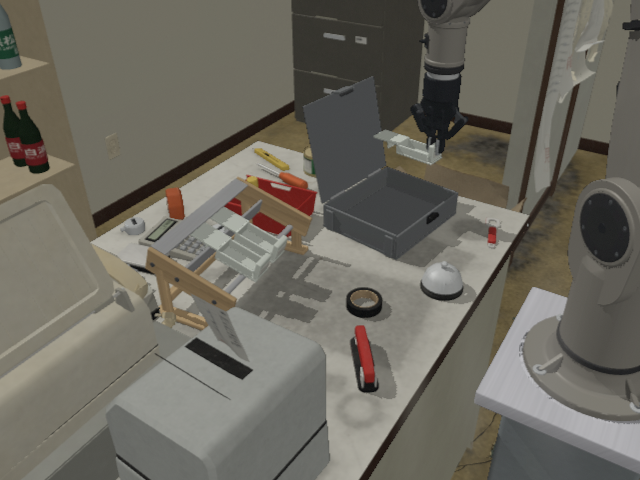

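The tray is level above the case's right part, near (415,148) in the side picture. I lower it now.

Call:
arm_command(
  plan="0 -0.002 0.029 0.2; -0.001 0 0.03 0.2; 0 0 0.03 0; 0 0 0.03 0; 0 0 0.01 0; 0 0 0.008 0; 0 0 0.002 0; 0 0 0 0; 0 0 0 0",
)

```text
clock: 10.65
tcp_pos: [0.4263, -0.2891, 0.04]
orientation: [2.385, 2.043, 0.001]
contact_force: [-1.0, 0.1, -2.0]
grip_width: 0.0109
gripper_force: 63.8
```

Run:
```python
from h import *
st(); prof(-.062,F=CS,lo=-.08,hi=.12,zmin=.002)
```

```text
t10.65 [ 0.4263 -0.2891  0.04  ] yaw-8.8 tilt-1.0000 F [-1.   0.1 -2. ] w0.0109 f63.8
x-0.075 29 [ 35.6  53.2 121.9 208. ] y [-56.9 -37.3]
x-0.065 66 [27.1 40.3 49.3 53.5] y [-54.6 -42.7]
x-0.055 46 [13.  27.5 41.2 50.5] y [-53.2 -39.9]
x-0.045 43 [ 11.   21.2  30.8 206.1] y [-63.1 -36.4]
x-0.035 56 [ 11.9  22.8  32.5 286.7] y [-77.1 -36.4]
x-0.025 64 [12.3 21.3 28.6 31.3] y [-85.9 -38.7]
x-0.015 72 [12.  21.8 29.9 31.8] y [-86.5 -39.3]
x-0.005 67 [12.8 20.8 29.  32.1] y [-86.5 -38.2]
x0.005 67 [12.4 20.5 27.9 31.9] y [-86.8 -38.3]
x0.015 97 [12.7 25.  32.1 35.2] y [-85.5 -39.3]
x0.025 78 [15.6 32.7 35.5 36.7] y [-83.  -41.4]
x0.035 43 [32.9 34.8 36.5 37.5] y [-83.5 -41. ]
x0.045 69 [16.9 33.9 36.4 37.6] y [-80.3 -39.2]
x0.055 41 [33.6 35.5 36.6 38.4] y [-81.9 -39. ]
x0.065 43 [31.  35.3 36.6 38.2] y [-83.3 -40.2]
x0.075 49 [30.9 35.3 37.  38.1] y [-83.9 -41.2]
x0.085 22 [30.5 35.1 36.1 36.5] y [-81.7 -42.2]
x0.095 24 [33.8 63.8 65.4 66.2] y [-84.5 -42.3]
x0.105 10 [60.5 64.  65.6 66. ] y [-84.8 -46.5]
```

Call:
arm_command(
  plan="0 0 0.001 0; 0 0 0.001 0; 0 0 0 0",
)

```text
clock: 11.08
tcp_pos: [0.4263, -0.2891, 0.0395]
orientation: [2.385, 2.043, -0.001]
contact_force: [-5.9, 3.8, 24.1]
grip_width: 0.0108
gripper_force: 67.4
```

Call:
arm_command(
  plan="0 0 0 0; 0 0 0 0; 0 0 0 0; 0 0 -0.005 0; 0 0 -0.02 0; 0 0 -0.03 0; 0 0 -0.04 0; 0 0 -0.04 0; 0 0 -0.01 0",
  hand=0.45,
)

```text
clock: 12.2
tcp_pos: [0.4273, -0.2895, 0.1851]
orientation: [2.382, 2.041, 0.002]
contact_force: [0.5, 0.1, -0.8]
grip_width: 0.0236
gripper_force: 0.0
```

Run:
```python
from h import *
st(); prof(-.062,F=CS,lo=-.08,hi=.1,zmin=.002); prof(-.0334)
plan(np.r_[w(RK,-.060,-.0325),.165],RK['yaw'],step=.05)
```

```text
t12.20 [ 0.4273 -0.2895  0.1851] yaw-8.8 tilt-1.0000 F [ 0.5  0.1 -0.8] w0.0236 f0.0
x-0.075 36 [ 31.1 188.2 205.5 209.9] y [-68.5 -49.5]
x-0.065 135 [26.2 41.3 50.4 53. ] y [-79.7 -42.5]
x-0.055 47 [11.6 26.9 40.8 50.8] y [-67.9 -39.2]
x-0.045 56 [ 11.9  27.4 191.3 205.2] y [-60.6 -38.8]
x-0.035 63 [10.9 22.4 30.2 32.5] y [-85.5 -38.5]
x-0.025 63 [11.1 18.9 26.3 30.8] y [-85.3 -38.7]
x-0.015 64 [10.1 20.5 28.4 31.2] y [-85.2 -39.9]
x-0.005 75 [11.2 20.9 29.6 31. ] y [-86.1 -39.9]
x0.005 70 [12.6 21.  28.3 32.6] y [-86.7 -38.9]
x0.015 96 [12.3 23.1 30.7 35.6] y [-85.9 -40.7]
x0.025 71 [13.8 32.6 34.6 36.6] y [-85.1 -40.6]
x0.035 44 [31.3 34.3 35.4 36.6] y [-82.9 -43. ]
x0.045 72 [11.  33.  35.  36.3] y [-81.9 -41.3]
x0.055 45 [31.2 34.3 35.4 36.4] y [-85.  -40.2]
x0.065 46 [31.9 34.7 36.  37. ] y [-82.3 -42.6]
x0.075 35 [32.  34.8 36.1 37.9] y [-81.2 -39.9]
x0.085 27 [30.6 34.2 35.3 36.7] y [-82.3 -43.1]
x0.095 23 [32.1 64.1 66.2 67.2] y [-85.6 -43.4]
x-0.065 142 [ 76.7  95.5 101.1 103.2] y [-46.8 -12. ]
x-0.055 105 [ 62.   78.4  98.1 102.9] y [-46.8  -9.7]
x-0.045 28 [64.3 84.2 87.4
[... 265 characters left out ...]
[-53.5  -9.3]
x0.015 114 [ 85.5  91.4 102.2 106.4] y [-54.4  -9.5]
x0.025 207 [ 88.9 105.7 112.4 114.3] y [-53.5 -10.3]
x0.035 95 [110.9 115.4 117.1 118.1] y [-52.5 -10.3]
x0.045 105 [ 88.7 117.9 119.7 121.5] y [-51.7 -10.5]
x0.055 92 [118.8 121.9 123.3 124.1] y [-52.5 -11. ]
x0.065 88 [121.7 125.5 126.9 128.1] y [-52.8 -10.1]
x0.075 173 [125.1 137.3 141.5 143.8] y [-55.8 -11. ]
x0.085 102 [141.  144.4 146.  147.6] y [-56.8 -10.4]
x0.095 88 [145.2 147.6 148.9 150.8] y [-56.6 -11.5]
9 0.044 0.01 0.002 -1.7; 0.044 0.012 0.002 -1.7; 0.043 0.013 0.002 -1.7; 0.043 0.014 0.002 -1.7; 0.042 0.015 0.002 -1.7; 0.042 0.017 0.002 -1.7; 0.042 0.018 0.002 -1.7; 0.04 0.019 0.002 -1.7; 0.041 0.02 0.002 -1.7
```

Call:
arm_command(
  plan="0.044 0.01 0.002 -1.7; 0.044 0.012 0.002 -1.7; 0.043 0.013 0.002 -1.7; 0.043 0.014 0.002 -1.7; 0.042 0.015 0.002 -1.7; 0.042 0.017 0.002 -1.7; 0.042 0.018 0.002 -1.7; 0.04 0.019 0.002 -1.7; 0.041 0.02 0.002 -1.7; 0 0 0 0; 0 0 0 0; 0 0 0 0",
  hand=0.3,
)

```text
clock: 13.8
tcp_pos: [0.5772, 0.0864, 0.1635]
orientation: [-2.095, -2.341, 0.003]
contact_force: [1.0, 0.6, -0.2]
grip_width: 0.0299
gripper_force: 0.0
```

Run:
```python
from h import *
st(); plan(np.r_[w(RK,-.060,-.0325),.087],RK['yaw'],step=.02)
prof(-.0334,lo=-.07,hi=.04)
```

```text
t13.80 [0.5772 0.0864 0.1635] yaw6.4 tilt-1.0000 F [ 1.   0.6 -0.2] w0.0299 f0.0
4 0 0 0.019 -0.1; 0.001 0.001 0.019 -0.1; -0 0 0.019 -0.1; 0 0 0.02 -0.1
x-0.065 144 [ 76.8  96.5 101.5 103.8] y [-46.7 -12.5]
x-0.055 104 [ 61.6  76.3  94.2 103.1] y [-47.6 -10.4]
x-0.045 53 [ 68.6 157.9 181.4 189.6] y [-52.5 -10.4]
x-0.035 102 [ 70.1  81.4  88.8 240.9] y [-53.6  -8.5]
x-0.025 125 [71.9 79.5 89.2 95.3] y [-53.5  -8.8]
x-0.015 114 [75.8 83.7 92.6 96.5] y [-54.3  -8.4]
x-0.005 134 [ 78.5  88.1  96.5 252.8] y [-54.3  -8.1]
x0.005 126 [ 82.   91.5 101.5 250.5] y [-54.8  -8.5]
x0.015 131 [ 84.3  92.8 103.1 108.1] y [-54.2  -8.4]
x0.025 192 [ 88.3 105.7 112.7 114.2] y [-53.4  -9.9]
x0.035 94 [112.  115.3 117.5 118.9] y [-52.6 -10.4]
x0.045 125 [ 87.2 117.6 119.4 121.1] y [-53.5  -9.8]
```

Call:
arm_command(
  plan="0 0 0.019 -0.1; 0.001 0.001 0.019 -0.1; 0 0 0.019 -0.1; 0 0 0.019 0; 0 0 0 0; 0 0 0 0",
)

```text
clock: 14.6
tcp_pos: [0.5789, 0.0895, 0.0885]
orientation: [2.086, 2.349, 0.001]
contact_force: [0.4, 0.1, 1.2]
grip_width: 0.0299
gripper_force: 0.0
```

Call:
arm_command(
  plan="0 0 0 0; 0 0 0 0; 0 0 0 0; 0 0 0 0; 0 0 0 0; 0 0 0 0",
  hand=1,
  grip_force=20,
)

```text
clock: 15.35
tcp_pos: [0.5795, 0.0895, 0.0889]
orientation: [2.086, 2.348, 0.002]
contact_force: [1.2, 0.2, 5.8]
grip_width: 0.018
gripper_force: 21.0
```

Call:
arm_command(
  plan="0 0.004 -0.002 0; 0 0.004 -0.003 0; 0 0 -0.005 0; 0 0 -0.005 0; 0 0 -0.005 0; 0 0 -0.005 0; 0 0 -0.005 0; 0 0 -0.005 0; 0 0 0 0; 0 0 0 0",
)

```text
clock: 16.6
tcp_pos: [0.587, 0.0903, 0.1234]
orientation: [2.086, 2.349, 0.001]
contact_force: [1.3, -0.8, 0.5]
grip_width: 0.0114
gripper_force: 20.2
```

Run:
```python
from h import *
st(); prof(-.0334,lo=-.02,hi=.07)
```

```text
t16.60 [0.587  0.0903 0.1234] yaw6.8 tilt-1.0000 F [ 1.3 -0.8  0.5] w0.0114 f20.2
x-0.015 88 [ 95.1 101.8 112.1 116.9] y [-51.5  -8.6]
x-0.005 108 [ 95.1 103.8 111.9 114.8] y [-53.5  -8.3]
x0.005 107 [ 95.2 104.8 113.1 208.6] y [-53.3  -8.2]
x0.015 101 [ 95.4 102.3 112.1 115.5] y [-53.3  -8.2]
x0.025 110 [ 95.2 104.7 112.3 115.6] y [-54.3  -8. ]
x0.035 163 [ 98.4 114.2 118.  119.6] y [-50.6  -9.3]
x0.045 84 [ 95.4 117.3 118.9 120. ] y [-50.4  -9.1]
x0.055 93 [104.6 117.5 118.8 120. ] y [-49.7  -9.8]
x0.065 64 [115.7 117.9 119.1 120.5] y [-52.   -9.3]
```

Same state as the first tray: level and resting on the ledge.

Call:
arm_command(
  plan="0 0 0 0; 0 0 0 0; 0 0 -0.004 0; 0 0 -0.004 0; 0 0 -0.004 0; 0 0 -0.004 0; 0 0 0 0; 0 0 0 0",
  grip_force=60,
)

```text
clock: 17.65
tcp_pos: [0.5865, 0.0902, 0.1393]
orientation: [-2.086, -2.349, 0.0]
contact_force: [-0.3, -0.8, -2.2]
grip_width: 0.0106
gripper_force: 63.1
```

Run:
```python
from h import *
st(); prof(-.0334,lo=.03,hi=.07)
```

```text
t17.65 [0.5865 0.0902 0.1393] yaw6.8 tilt-1.0000 F [-0.3 -0.8 -2.2] w0.0106 f63.1
x0.035 145 [111.3 128.9 133.3 134.6] y [-52.2  -9.2]
x0.045 104 [ 85.8 132.5 134.  134.9] y [-48.9  -9.4]
x0.055 98 [116.7 132.7 134.3 134.8] y [-51.   -8.8]
x0.065 67 [130.9 133.2 134.4 136.2] y [-51.6 -10.3]
x0.075 136 [131.1 140.2 142.4 143.8] y [-54.7  -9.3]
```

Call:
arm_command(
  plan="0 -0.004 0 0; 0 -0.005 0 0; 0 -0.005 0 0; 0 -0.005 0 0; 0 -0.005 0 0; 0 -0.01 -0.002 0; 0 -0.012 -0.01 0; 0 -0.02 -0.015 0; 0 -0.02 -0.02 0; 0 0 0 0",
)

```text
clock: 18.95
tcp_pos: [0.5007, 0.0801, 0.1881]
orientation: [2.084, 2.348, 0.003]
contact_force: [0.4, 0.0, -1.8]
grip_width: 0.0105
gripper_force: 63.2
```

Run:
```python
from h import *
st(); plan(np.r_[w(CS,-.063,0),.18],CS['yaw'],step=.03)
```

```text
t18.95 [0.5007 0.0801 0.1881] yaw6.8 tilt-1.0000 F [ 0.4  0.  -1.8] w0.0105 f63.2
11 -0.027 -0.009 0.001 1.4; -0.027 -0.009 0 1.4; -0.028 -0.008 0.001 1.4; -0.027 -0.007 0.001 1.4; -0.028 -0.006 0.001 1.4; -0.028 -0.006 0 1.4; -0.028 -0.005 0.001 1.4; -0.028 -0.005 0.001 1.4; -0.028 -0.004 0.001 1.4; -0.029 -0.003 0 1.4; -0.028 -0.002 0.001 1.4
```

Call:
arm_command(
  plan="-0.027 -0.009 0.001 1.4; -0.027 -0.009 0 1.4; -0.028 -0.008 0.001 1.4; -0.027 -0.007 0.001 1.4; -0.028 -0.006 0.001 1.4; -0.028 -0.006 0 1.4; -0.028 -0.005 0.001 1.4; -0.028 -0.005 0.001 1.4; -0.028 -0.004 0.001 1.4; -0.029 -0.003 0 1.4; -0.028 -0.002 0.001 1.4; 0 0 0 0; 0 0 0 0",
)

```text
clock: 20.58
tcp_pos: [0.4361, -0.2261, 0.1781]
orientation: [-2.381, -2.049, -0.001]
contact_force: [-0.1, 0.0, -1.5]
grip_width: 0.0107
gripper_force: 63.1
```

Run:
```python
from h import *
st(); plan(np.r_[w(CS,-.063,0),.09],CS['yaw'],step=.03)
prof(0,F=CS,lo=.02,hi=.1,zmin=.1)
print();prof(-.0625,F=CS,lo=-.02,hi=.06,zmin=.002)
```

```text
t20.57 [ 0.4361 -0.2261  0.1781] yaw-8.6 tilt-1.0000 F [-0.1  0.  -1.5] w0.0107 f63.1
3 -0 -0 0.029 0.1; -0 -0.001 0.03 0.1; -0.001 0 0.029 0.1
x0.025 87 [152.3 170.  173.2 174.3] y [-21.   23.9]
x0.035 50 [169.7 172.6 173.3 174.5] y [-18.5  24.1]
x0.045 67 [155.7 171.2 173.2 174. ] y [-17.3  24.4]
x0.055 47 [168.6 172.3 173.7 174.7] y [-19.2  23.2]
x0.065 44 [168.7 172.5 173.4 174.1] y [-20.4  22.2]
x0.075 48 [169.4 172.5 173.3 174. ] y [-18.8  24. ]
x0.085 24 [170.4 172.2 173.  174.1] y [-19.1  21.2]

x-0.015 72 [12.7 20.9 28.8 32.3] y [-86.3 -39.1]
x-0.005 71 [11.8 21.2 28.4 32. ] y [-86.3 -38.6]
x0.005 72 [11.8 20.7 27.7 31.3] y [-86.6 -39.5]
x0.015 88 [11.6 23.  29.5 34.2] y [-85.8 -38.2]
x0.025 77 [14.6 32.3 35.2 35.9] y [-82.3 -40.7]
x0.035 47 [32.  34.1 35.7 37. ] y [-83.  -41.5]
x0.045 68 [ 9.5 33.6 34.9 35.8] y [-83.  -40.8]
x0.055 45 [30.2 34.2 35.8 36.5] y [-83.8 -41.2]
```

Call:
arm_command(
  plan="0 0 0.029 0.1; 0 -0.001 0.03 0.1; -0.001 0 0.03 0.1; 0 0 0.03 0; 0 0 0.01 0; 0 0 0.007 0; 0 0 0.001 0; 0 0 0.001 0; 0 0 0 0",
)

```text
clock: 21.8
tcp_pos: [0.435, -0.2276, 0.0409]
orientation: [2.387, 2.041, 0.001]
contact_force: [-0.2, 0.4, -1.6]
grip_width: 0.0105
gripper_force: 63.1
```

Run:
```python
from h import *
st(); prof(0,F=CS,lo=-.03,hi=.1,zmin=.002)
```

```text
t21.80 [ 0.435  -0.2276  0.0409] yaw-8.9 tilt-1.0000 F [-0.2  0.4 -1.6] w0.0105 f63.1
x-0.025 71 [12.5 20.4 29.3 33.8] y [-23.9  21.7]
x-0.015 75 [12.4 21.1 28.5 32.3] y [-23.   22.8]
x-0.005 72 [12.1 19.5 27.1 32.2] y [-23.6  22.3]
x0.005 76 [11.9 20.9 27.4 31.2] y [-24.  23.]
x0.015 110 [13.2 24.9 31.5 35.6] y [-23.2  21.5]
x0.025 72 [17.2 34.1 35.3 36.3] y [-22.1  20.3]
x0.035 49 [31.3 34.9 36.2 37.3] y [-21.9  21.3]
x0.045 74 [12.7 34.4 35.9 37. ] y [-19.4  22.3]
x0.055 41 [32.3 35.4 37.  37.6] y [-21.5  21.4]
x0.065 53 [32.2 35.  36.4 37.6] y [-23.4  21.7]
x0.075 44 [32.5 35.1 36.7 37.8] y [-22.4  21.7]
x0.085 25 [31.1 34.2 35.6 36.1] y [-23.4  19.5]
x0.095 23 [31.1 60.9 62.8 64.4] y [-24.4  20.1]
```

About 0.5 mm above the floor; release here.

Call:
arm_command(
  plan="0 0 0 0; 0 0 0 0; 0 0 0 0; 0 0 -0.005 0; 0 0 -0.02 0; 0 0 -0.03 0; 0 0 -0.04 0; 0 0 -0.04 0; 0 0 -0.01 0",
  hand=0.45,
)

```text
clock: 22.98
tcp_pos: [0.436, -0.228, 0.1881]
orientation: [2.384, 2.039, 0.003]
contact_force: [0.1, -0.4, 0.5]
grip_width: 0.0234
gripper_force: 0.0
```

Run:
```python
from h import *
st(); prof(0,F=CS,lo=-.03,hi=.1,zmin=.002);print(); prof(.0313)
plan(np.r_[w(RK,-.060,.032),.165],RK['yaw'],step=.05)
```

```text
t22.98 [ 0.436  -0.228   0.1881] yaw-8.9 tilt-1.0000 F [ 0.1 -0.4  0.5] w0.0234 f0.0
x-0.025 76 [10.9 20.4 28.4 31.5] y [-24.5  22. ]
x-0.015 76 [11.4 20.5 29.4 32. ] y [-24.1  22.4]
x-0.005 75 [11.8 20.6 28.4 32. ] y [-23.9  23.4]
x0.005 72 [10.7 17.9 27.9 31.4] y [-24.1  22.1]
x0.015 111 [13.2 24.6 31.6 34.8] y [-23.4  21.4]
x0.025 68 [16.7 33.6 35.4 36.6] y [-22.9  20.9]
x0.035 49 [32.  34.4 35.8 37.1] y [-21.   20.3]
x0.045 74 [12.  32.9 35.1 36.6] y [-19.   22.3]
x0.055 46 [31.  33.8 36.  36.4] y [-21.6  19.4]
x0.065 49 [29.9 34.4 35.8 36.7] y [-19.2  19.4]
x0.075 45 [32.4 34.5 35.5 37.7] y [-22.1  20.1]
x0.085 25 [30.5 34.1 35.1 36.2] y [-20.9  20.8]
x0.095 19 [55.3 61.7 62.7 63.7] y [-21.5  19.2]

x-0.065 149 [ 78.2  96.4 101.3 102.8] y [17.1 52.7]
x-0.055 127 [ 61.6  79.6 100.9 102.8] y [20.4 54.4]
x-0.045 63 [65.1 75.4 84.6 87.4] y [13.3 56.8]
x-0.035 108 [67.6 78.1 86.7 89.7] y [10.9 56.3]
x-0.025 141 [70.8 78.2 89.9 93.8] y [11.5 56.2]
x-0.015 140 [73.7 81.2 91.8 96.4] y [10.8 56.4]
x-0.005 138 [77.7 84.  95.1 99. ] y [10.8 55.9]
x0.005 131 [ 81.3  88.3  99.3 103. ] y [10.8 55.5]
x0.015 141 [ 84.3  92.  101.5 106.4] y [10.7 55.7]
x0.025 230 [ 88.7 105.2 112.2 114. ] y [11.5 54.7]
x0.035 106 [110.4 114.9 116.6 117.9] y [11.1 54. ]
x0.045 120 [ 96.4 117.9 119.6 121.2] y [12.  54.7]
x0.055 108 [117.7 121.2 123.1 124.5] y [10.  54.4]
x0.065 104 [121.9 125.2 126.5 127.8] y [11.4 54.2]
x0.075 199 [125.4 137.9 141.8 143. ] y [ 9.2 53.6]
x0.085 112 [128.3 143.8 145.3 147.1] y [ 9.1 55.1]
x0.095 100 [144.4 147.2 148.9 149.7] y [ 8.6 55.8]
9 0.044 0.008 0.002 -1.7; 0.044 0.01 0.003 -1.7; 0.043 0.011 0.002 -1.7; 0.043 0.012 0.002 -1.7; 0.043 0.014 0.003 -1.7; 0.042 0.014 0.002 -1.7; 0.042 0.016 0.002 -1.7; 0.041 0.018 0.003 -1.7; 0.041 0.018 0.002 -1.7
```

Call:
arm_command(
  plan="0.044 0.008 0.002 -1.7; 0.044 0.01 0.003 -1.7; 0.043 0.011 0.002 -1.7; 0.043 0.012 0.002 -1.7; 0.043 0.014 0.003 -1.7; 0.042 0.014 0.002 -1.7; 0.042 0.016 0.002 -1.7; 0.041 0.018 0.003 -1.7; 0.041 0.018 0.002 -1.7; 0 0 0 0; 0 0 0 0; 0 0 0 0",
  hand=0.3,
)

```text
clock: 24.58
tcp_pos: [0.5697, 0.1502, 0.1635]
orientation: [-2.096, -2.34, 0.003]
contact_force: [-0.5, 0.8, -0.2]
grip_width: 0.0301
gripper_force: 0.0
```

Run:
```python
from h import *
st(); plan(np.r_[w(RK,-.060,.032),.088],RK['yaw'],step=.02)
prof(.0313,lo=-.07,hi=.04)
```

```text
t24.57 [0.5697 0.1502 0.1635] yaw6.3 tilt-1.0000 F [-0.5  0.8 -0.2] w0.0301 f0.0
4 0 0 0.019 -0.1; 0.001 0.001 0.019 -0.1; 0 -0 0.019 -0.1; 0 0 0.019 -0.1
x-0.065 150 [ 77.8  95.8 101.1 102.7] y [17.1 52.3]
x-0.055 125 [ 62.3  77.8 100.5 103. ] y [20.2 54.5]
x-0.045 89 [ 66.   83.1 168.7 186.1] y [23.6 57. ]
x-0.035 123 [ 68.   77.8  88.  155.6] y [11.6 56.2]
x-0.025 147 [70.5 78.5 89.4 93.6] y [10.9 55.9]
x-0.015 133 [74.5 81.7 93.  96.2] y [10.9 56. ]
x-0.005 146 [ 77.7  85.   96.8 253.1] y [10.6 56.2]
x0.005 147 [ 81.1  90.2 100.  247.8] y [ 9.3 55.8]
x0.015 139 [ 84.8  92.6 102.5 106.1] y [11.  55.6]
x0.025 237 [ 88.4 104.5 112.2 114.7] y [11.7 55.4]
x0.035 101 [110.9 115.2 116.7 118.1] y [11.7 54.2]
x0.045 150 [ 87.2 117.2 119.2 121. ] y [13.  55.1]
```

Call:
arm_command(
  plan="0 0 0.019 -0.1; 0.001 0.001 0.019 -0.1; 0 0 0.019 -0.1; 0 0 0.019 -0.1; 0 0 0 0; 0 0 0 0",
)

```text
clock: 25.38
tcp_pos: [0.5713, 0.1533, 0.0885]
orientation: [2.086, 2.349, 0.001]
contact_force: [0.3, 0.2, -0.3]
grip_width: 0.0299
gripper_force: 0.0
```

Call:
arm_command(
  plan="0 0 0 0; 0 0 0 0; 0 0 0 0; 0 0 0 0; 0 0 0 0; 0 0 0 0",
  hand=1,
  grip_force=20,
)

```text
clock: 26.12
tcp_pos: [0.5725, 0.1535, 0.089]
orientation: [2.085, 2.348, 0.004]
contact_force: [5.4, 0.4, 5.1]
grip_width: 0.0179
gripper_force: 21.9
```

Call:
arm_command(
  plan="0 0.004 -0.002 0; 0 0.004 -0.003 0; 0 0 -0.005 0; 0 0 -0.005 0; 0 0 -0.005 0; 0 0 -0.005 0; 0 0 -0.005 0; 0 0 -0.005 0; 0 0 0 0; 0 0 0 0",
)

```text
clock: 27.38
tcp_pos: [0.5794, 0.1541, 0.1234]
orientation: [2.086, 2.349, 0.001]
contact_force: [0.4, -0.4, 0.4]
grip_width: 0.0111
gripper_force: 20.1
```

Run:
```python
from h import *
st(); prof(.0313,lo=-.02,hi=.07)
```

```text
t27.38 [0.5794 0.1541 0.1234] yaw6.8 tilt-1.0000 F [ 0.4 -0.4  0.4] w0.0111 f20.1
x-0.015 92 [ 94.5 100.8 112.3 198.7] y [13.1 56.2]
x-0.005 123 [ 94.7 101.7 112.  115.2] y [11.7 56. ]
x0.005 117 [ 95.  103.6 113.4 208.3] y [11.1 55.8]
x0.015 119 [ 95.1 103.8 112.3 115.2] y [10.5 56.2]
x0.025 130 [ 96.4 105.1 112.8 115.6] y [12.3 55.8]
x0.035 170 [ 97.8 114.4 117.6 119.2] y [13.4 55.4]
x0.045 120 [ 84.9 116.8 118.4 119.5] y [12.7 56.3]
x0.055 104 [104.4 117.7 119.  120. ] y [14.5 55.1]
x0.065 80 [115.7 118.4 119.3 120.2] y [13.1 55.3]
```

Call:
arm_command(
  plan="0 0 0 0; 0 0 0 0; 0 0 -0.004 0; 0 0 -0.004 0; 0 0 -0.004 0; 0 0 -0.004 0; 0 0 0 0; 0 0 0 0",
  grip_force=60,
)

```text
clock: 28.42
tcp_pos: [0.5789, 0.1539, 0.1393]
orientation: [-2.086, -2.349, 0.0]
contact_force: [-0.6, -0.2, -1.8]
grip_width: 0.0105
gripper_force: 63.1
```

Run:
```python
from h import *
st(); prof(.0313,lo=.03,hi=.07)
```

```text
t28.43 [0.5789 0.1539 0.1393] yaw6.8 tilt-1.0000 F [-0.6 -0.2 -1.8] w0.0105 f63.1
x0.035 156 [113.  130.3 133.4 134.8] y [12.3 55.4]
x0.045 141 [ 84.6 131.5 133.6 134.6] y [13.6 55.5]
x0.055 107 [117.1 132.9 134.1 135. ] y [13.4 55.8]
x0.065 79 [131.  132.8 133.8 135.2] y [12.9 55.5]
x0.075 151 [131.7 139.7 141.9 143.4] y [ 9.4 53.8]
```

Call:
arm_command(
  plan="0 -0.004 0 0; 0 -0.005 0 0; 0 -0.005 0 0; 0 -0.005 0 0; 0 -0.005 0 0; 0 -0.01 -0.002 0; 0 -0.012 -0.01 0; 0 -0.02 -0.015 0; 0 -0.02 -0.02 0; 0 0 0 0",
)

```text
clock: 29.72
tcp_pos: [0.4931, 0.1441, 0.1882]
orientation: [2.084, 2.348, 0.003]
contact_force: [1.4, 0.6, -1.5]
grip_width: 0.0105
gripper_force: 63.2
```

Run:
```python
from h import *
st(); plan(np.r_[w(CS,-.063,.062),.18],CS['yaw'],step=.03)
```

```text
t29.73 [0.4931 0.1441 0.1882] yaw6.8 tilt-1.0000 F [ 1.4  0.6 -1.5] w0.0105 f63.2
11 -0.027 -0.008 0.001 1.4; -0.028 -0.007 0 1.4; -0.028 -0.006 0.001 1.4; -0.028 -0.006 0.001 1.4; -0.028 -0.005 0.001 1.4; -0.028 -0.004 0 1.4; -0.028 -0.004 0.001 1.4; -0.028 -0.003 0.001 1.4; -0.029 -0.002 0.001 1.4; -0.028 -0.001 0 1.4; -0.029 -0.001 0.001 1.4
```

Call:
arm_command(
  plan="-0.027 -0.008 0.001 1.4; -0.028 -0.007 0 1.4; -0.028 -0.006 0.001 1.4; -0.028 -0.006 0.001 1.4; -0.028 -0.005 0.001 1.4; -0.028 -0.004 0 1.4; -0.028 -0.004 0.001 1.4; -0.028 -0.003 0.001 1.4; -0.029 -0.002 0.001 1.4; -0.028 -0.001 0 1.4; -0.029 -0.001 0.001 1.4; 0 0 0 0; 0 0 0 0",
)

```text
clock: 31.35
tcp_pos: [0.4455, -0.1655, 0.1781]
orientation: [-2.381, -2.049, -0.0]
contact_force: [0.0, 1.5, -0.4]
grip_width: 0.011
gripper_force: 63.1
```

Run:
```python
from h import *
st(); plan(np.r_[w(CS,-.063,.062),.09],CS['yaw'],step=.03)
prof(.062,F=CS,lo=.02,hi=.1,zmin=.1)
print();prof(-0.001,F=CS,lo=-.02,hi=.06,zmin=.002)
```

```text
t31.35 [ 0.4455 -0.1655  0.1781] yaw-8.6 tilt-1.0000 F [ 0.   1.5 -0.4] w0.0110 f63.1
3 0 -0 0.029 0.1; 0 -0 0.03 0.1; 0 -0.001 0.029 0.1
x0.025 96 [155.6 171.  172.5 173.8] y [43.5 85. ]
x0.035 46 [169.  172.5 173.3 174. ] y [43.7 85.2]
x0.045 78 [156.2 171.2 172.9 173.8] y [43.5 85.4]
x0.055 52 [170.3 172.1 173.2 174.2] y [42.3 86.1]
x0.065 52 [170.1 172.4 173.5 174.9] y [43.3 84.3]
x0.075 45 [168.9 172.3 173.4 174.3] y [42.2 84.5]
x0.085 30 [168.9 172.1 173.5 174.4] y [42.4 84. ]

x-0.015 77 [11.1 20.4 27.9 32.3] y [-24.3  22.2]
x-0.005 77 [12.1 20.9 27.4 31.3] y [-24.4  22. ]
x0.005 77 [12.1 20.6 29.8 31.6] y [-24.2  22.1]
x0.015 108 [12.1 23.6 31.2 34.6] y [-24.2  21.1]
x0.025 70 [16.  33.8 35.5 37.6] y [-21.7  21.7]
x0.035 48 [31.  34.3 35.6 36.8] y [-21.8  21.8]
x0.045 73 [12.6 33.5 35.8 36.8] y [-22.9  22. ]
x0.055 50 [31.9 34.1 35.8 36.4] y [-21.5  21.1]
```

Call:
arm_command(
  plan="0 0 0.029 0.1; 0 -0.001 0.03 0.1; 0 0 0.03 0.1; 0 0 0.03 0; 0 0 0.01 0; 0 0 0.007 0; 0 0 0.001 0; 0 0 0.001 0; 0 0 0 0",
)

```text
clock: 32.58
tcp_pos: [0.4446, -0.166, 0.0408]
orientation: [2.387, 2.041, 0.001]
contact_force: [0.3, 0.2, -1.7]
grip_width: 0.0108
gripper_force: 63.1
```

Call:
arm_command(
  plan="0 0 0 0; 0 0 0 0; 0 0 0 0; 0 0 -0.005 0; 0 0 -0.02 0; 0 0 -0.03 0; 0 0 -0.04 0; 0 0 -0.04 0; 0 0 -0.05 0; 0 0 -0.05 0; 0 0 -0.05 0; 0 0 0 0",
  hand=0.45,
)

```text
clock: 34.08
tcp_pos: [0.4462, -0.1661, 0.3297]
orientation: [2.382, 2.037, 0.006]
contact_force: [0.4, 0.4, -1.2]
grip_width: 0.0231
gripper_force: 0.0
```

Run:
```python
from h import *
st()
p,d=look('top','t6.png'); W=cloud('top',d)
# cover points
ok=~np.isnan(W[...,2]); q=W[ok]; c,s=np.cos(CS['yaw']),np.sin(CS['yaw']); e=q[:,:2]-CS['o']; X=c*e[:,0]+s*e[:,1];Y=-s*e[:,0]+c*e[:,1]
for zl in np.arange(.07,.3,.02):
    m=(q[:,2]>zl)&(q[:,2]<zl+.02)&(abs(Y)<.13)&(X>.08)&(X<.25)
    if m.sum()>5: print('z%.2f'%(zl+.01),m.sum(),np.percentile(X[m],[5,50,95]).round(3),np.percentile(Y[m],[2,98]).round(3))
print(w(CS,-.104,0),w(CS,.101,0))
i=cv2.imread('pics/t6.png');cv2.imwrite('pics/t6c.png',i[100:400,150:580])
```

```text
t34.08 [ 0.4462 -0.1661  0.3297] yaw-8.9 tilt-1.0000 F [ 0.4  0.4 -1.2] w0.0231 f0.0
z0.08 545 [0.103 0.106 0.108] [-0.11   0.122]
z0.10 573 [0.108 0.11  0.113] [-0.11   0.122]
z0.12 621 [0.112 0.115 0.117] [-0.11   0.122]
z0.14 665 [0.117 0.119 0.122] [-0.11   0.122]
z0.16 712 [0.122 0.124 0.127] [-0.11   0.122]
z0.18 773 [0.126 0.129 0.131] [-0.111  0.121]
z0.20 819 [0.131 0.133 0.136] [-0.111  0.121]
z0.22 888 [0.136 0.138 0.141] [-0.11   0.123]
z0.24 855 [0.14  0.143 0.145] [-0.111  0.123]
z0.26 823 [0.145 0.147 0.15 ] [-0.112  0.122]
z0.28 1099 [0.133 0.15  0.156] [-0.107  0.118]
[ 0.39475217 -0.22021012] [ 0.59728395 -0.25192575]
```

View pics/t6c.png

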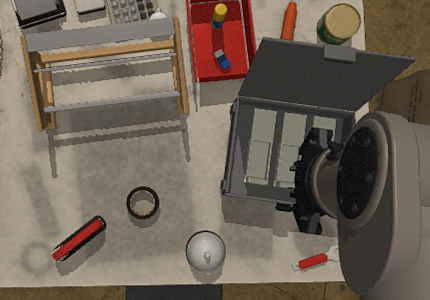

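The rack is empty, all three trays lie in the case, and the bystanders are unmoved. Next comes the cover. I straddle its top edge off-centre, clear of the catch tab near (340,52) in the crop.

Run:
```python
from h import *
prof(.062,F=CS,lo=-.03,hi=.1,zmin=.002)
plan(np.r_[w(CS,.152,.056),.335],CS['yaw'],step=.03)
```

```text
x-0.025 45 [12.5 19.9 28.8 31.1] y [38.9 74.5]
x-0.015 52 [12.7 19.1 28.9 33. ] y [37.9 66.8]
x-0.005 50 [10.8 17.6 28.7 31.1] y [38.8 69.9]
x0.005 47 [11.9 18.5 28.5 31.9] y [39.  74.6]
x0.015 94 [12.8 24.5 31.8 34.7] y [39.4 76.6]
x0.025 62 [26.8 33.6 35.4 37. ] y [40.4 82.2]
x0.035 49 [31.8 34.5 36.  36.9] y [43.1 83.7]
x0.045 52 [32.1 34.1 35.  36.1] y [40.3 82.9]
x0.055 47 [32.5 34.4 35.8 36.9] y [41.1 83.8]
x0.065 45 [32.1 34.3 35.5 36.7] y [40.2 81.5]
x0.075 52 [32.3 34.4 35.5 36.6] y [40.1 82.5]
x0.085 21 [32.3 33.9 35.3 35.9] y [41.2 82.2]
x0.095 27 [61.1 64.2 66.  67.1] y [44.8 86.5]
8 -0.001 0.027 -0.001 -0; -0 0.027 -0.001 -0; -0.001 0.027 -0.001 -0; -0.001 0.027 -0.002 -0; -0 0.027 -0.001 -0; -0.001 0.027 -0.001 -0; -0.001 0.027 -0.001 -0; -0 0.027 -0.001 -0
```

Call:
arm_command(
  plan="0 0.027 -0.001 0; -0.001 0.027 -0.001 0; 0 0.027 -0.001 0; -0.001 0.027 -0.001 0; 0 0.027 -0.001 0; -0.001 0.027 -0.001 0; -0.001 0.027 -0.001 0; 0 0.027 -0.001 0; 0 0 0 0; 0 0 0 0",
  hand=-0.6,
)

```text
clock: 35.42
tcp_pos: [0.656, -0.203, 0.3317]
orientation: [-2.385, -2.041, 0.003]
contact_force: [0.3, 1.8, 0.4]
grip_width: 0.0683
gripper_force: 0.0
```

Run:
```python
from h import *
st(); plan(np.r_[w(CS,.152,.056),.246],CS['yaw'],step=.02)
look('side','s7.png')
i=cv2.imread('pics/s7.png');cv2.imwrite('pics/s7c.png',cv2.resize(i[0:260,250:530],None,fx=2.3,fy=2.3))
```

```text
t35.42 [ 0.656  -0.203   0.3317] yaw-8.9 tilt-1.0000 F [0.3 1.8 0.4] w0.0683 f0.0
5 -0 0 0.017 0; -0.001 0 0.017 0; 0 0 0.017 0; -0 0.001 0.018 0; -0 -0 0.017 0
```

View pics/s7c.png

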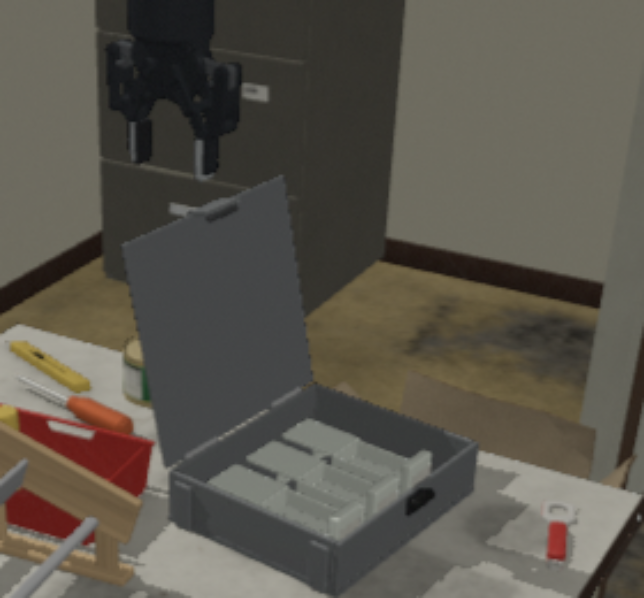

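All three trays lie flat side by side, and the fingers straddle the cover's top edge at about (140,155) and (205,170).

Call:
arm_command(
  plan="0 0 0.017 0; 0 0 0.017 0; 0 0 0.017 0; 0 0 0.017 0; 0 0 0.017 0; 0 0 0 0",
)

```text
clock: 36.22
tcp_pos: [0.6561, -0.2031, 0.2462]
orientation: [-2.385, -2.04, 0.003]
contact_force: [-0.0, -0.3, 0.0]
grip_width: 0.0681
gripper_force: 0.0
```

Call:
arm_command(
  plan="0 -0.01 0 0; 0 -0.01 0 0; 0 -0.01 0 0; 0 -0.01 0 0; 0 -0.01 0 0; 0 -0.01 0 0; 0 0 0 0",
)

```text
clock: 37.1
tcp_pos: [0.5968, -0.194, 0.2483]
orientation: [-2.387, -2.042, 0.001]
contact_force: [0.2, -0.7, 0.6]
grip_width: 0.0679
gripper_force: 0.1
```

Call:
arm_command(
  plan="0 -0.01 0 0; 0 -0.01 0 0; 0 -0.01 0 0; 0 -0.01 0 0; 0 -0.01 0 0; 0 0 -0.01 0; 0 0 -0.03 0; 0 0 -0.04 0; 0 0 -0.05 0; 0 0 -0.02 0; 0 0 0 0",
)

```text
clock: 38.48
tcp_pos: [0.5493, -0.1862, 0.4007]
orientation: [2.385, 2.04, 0.004]
contact_force: [-0.1, 0.5, -1.3]
grip_width: 0.0683
gripper_force: 0.0
```

Run:
```python
from h import *
st(); plan(np.r_[w(CS,-.104,.006),.2],CS['yaw'],step=.04)
p,d=look('side','s8.png'); W=cloud('side',d)
ok=~np.isnan(W[...,2]); q=W[ok]; c,s=np.cos(CS['yaw']),np.sin(CS['yaw']); e=q[:,:2]-CS['o']; X=c*e[:,0]+s*e[:,1];Y=-s*e[:,0]+c*e[:,1]
for x in np.arange(-.13,.2,.02):
    m=(X>x)&(X<x+.02)&(abs(Y+.05)<.04)&(q[:,2]<.31)
    if m.sum()>5: print('x%.2f'%(x+.01),m.sum(),np.percentile(q[m,2],[5,50,95]).round(3))
```

```text
t38.48 [ 0.5493 -0.1862  0.4007] yaw-8.9 tilt-1.0000 F [-0.1  0.5 -1.3] w0.0683 f0.0
7 -0.007 -0.021 0.029 -0; -0.008 -0.021 0.028 -0; -0.007 -0.022 0.029 -0; -0.007 -0.021 0.028 -0; -0.008 -0.021 0.029 -0; -0.007 -0.021 0.028 -0; -0.007 -0.021 0.029 -0
x-0.12 170 [0.    0.003 0.006]
x-0.10 452 [0.002 0.027 0.061]
x-0.08 12 [0.03  0.034 0.053]
x-0.06 192 [0.022 0.042 0.052]
x-0.04 72 [0.012 0.025 0.032]
x-0.02 189 [0.012 0.021 0.032]
x0.00 233 [0.012 0.025 0.266]
x0.02 404 [0.014 0.035 0.265]
x0.04 389 [0.024 0.183 0.215]
x0.06 334 [0.032 0.14  0.171]
x0.08 316 [0.011 0.096 0.126]
x0.10 408 [0.025 0.052 0.081]
x0.16 14 [0.002 0.004 0.005]
x0.20 7 [0.001 0.003 0.006]
```

Call:
arm_command(
  plan="0 0 0 0; 0 0 0 0; 0 0 0 0; 0 0 0 0; 0 0 0 0; 0 0 0 0; 0 0 0 0; 0 0 0 0; 0 0 0 0; 0 0 0 0; 0 0 0 0; 0 0 0 0; 0 0 0 0; 0 0 0 0; 0 0 0 0; 0 0 0 0; 0 0 0 0; 0 0 0 0; 0 0 0 0; 0 0 0 0",
  hand=1,
)

```text
clock: 41.02
tcp_pos: [0.5483, -0.1862, 0.3983]
orientation: [-2.387, -2.042, -0.0]
contact_force: [-0.5, -0.2, -0.4]
grip_width: 0.0002
gripper_force: 0.0
```

```bash
cat >> h.py <<'E'
def cover():
    p,d=look('side'); W=cloud('side',d)
    ok=~np.isnan(W[...,2]); q=W[ok]; c,s=np.cos(CS['yaw']),np.sin(CS['yaw']); e=q[:,:2]-CS['o']; X=c*e[:,0]+s*e[:,1];Y=-s*e[:,0]+c*e[:,1]
    for x in np.arange(-.14,.12,.04):
        m=(X>x)&(X<x+.04)&(abs(Y)<.1)&(q[:,2]<.31)
        if m.sum()>5: print('x%.2f'%(x+.02),m.sum(),np.percentile(q[m,2],[5,50,95]).round(3))
E
python3 - <<'E'
from h import *
st();cover(); plan(np.r_[w(CS,-.104,.006),.12],CS['yaw'],step=.05)
E
```

```text
t41.02 [ 0.5483 -0.1862  0.3983] yaw-8.9 tilt-1.0000 F [-0.5 -0.2 -0.4] w0.0002 f0.0
x-0.12 2296 [0.001 0.02  0.085]
x-0.08 917 [0.033 0.082 0.085]
x-0.04 819 [0.032 0.08  0.083]
x0.00 797 [0.017 0.077 0.08 ]
x0.04 722 [0.07  0.074 0.077]
x0.08 631 [0.067 0.07  0.073]
x0.12 61 [0.002 0.065 0.068]
7 -0.007 -0.021 0.04 -0; -0.008 -0.021 0.04 -0; -0.007 -0.021 0.039 -0; -0.007 -0.021 0.04 -0; -0.008 -0.021 0.04 -0; -0.007 -0.02 0.04 -0; -0.007 -0.021 0.039 -0
```

Call:
arm_command(
  plan="-0.007 -0.021 0.04 0; -0.008 -0.021 0.04 0; -0.007 -0.021 0.039 0; -0.007 -0.021 0.04 0; -0.008 -0.021 0.04 0; -0.007 -0.02 0.04 0; -0.007 -0.021 0.039 0; 0 0 0.01 0; 0 0 0.005 0; 0 0 0 0",
)

```text
clock: 42.32
tcp_pos: [0.3981, -0.214, 0.1062]
orientation: [2.385, 2.042, 0.002]
contact_force: [0.7, -0.3, 0.3]
grip_width: -0.0
gripper_force: 0.0
```

Call:
arm_command(
  plan="0 0 0.004 0; 0 0 0.004 0; 0 0 0.003 0; 0 0 0.003 0; 0 0 0.003 0; 0 0 0 0",
)

```text
clock: 43.08
tcp_pos: [0.3961, -0.2139, 0.0881]
orientation: [-2.387, -2.042, 0.0]
contact_force: [-0.1, 0.9, 0.2]
grip_width: -0.0003
gripper_force: 0.0
```

Run:
```python
from h import *
st();cover()
```

```text
t43.08 [ 0.3961 -0.2139  0.0881] yaw-8.9 tilt-1.0000 F [-0.1  0.9  0.2] w-0.0003 f0.0
x-0.12 4140 [0.002 0.079 0.294]
x-0.08 1520 [0.074 0.137 0.29 ]
x-0.04 754 [0.072 0.076 0.167]
x0.00 727 [0.07  0.074 0.077]
x0.04 733 [0.069 0.072 0.075]
x0.08 638 [0.067 0.069 0.072]
x0.12 68 [0.002 0.065 0.068]
```

Call:
arm_command(
  plan="0 0 0.002 0; 0 0 0.002 0; 0 0 0.002 0; 0 0 0.002 0; 0 0 0 0; 0 0 0 0",
)

```text
clock: 43.88
tcp_pos: [0.3962, -0.214, 0.0803]
orientation: [2.387, 2.042, 0.0]
contact_force: [-0.1, 0.6, -0.2]
grip_width: 0.0002
gripper_force: 0.0
```

Run:
```python
from h import *
st();cover()
```

```text
t43.88 [ 0.3962 -0.214   0.0803] yaw-8.9 tilt-1.0000 F [-0.1  0.6 -0.2] w0.0002 f0.0
x-0.12 4089 [0.002 0.085 0.294]
x-0.08 1533 [0.066 0.134 0.291]
x-0.04 748 [0.067 0.07  0.159]
x0.00 735 [0.067 0.07  0.072]
x0.04 743 [0.067 0.07  0.072]
x0.08 679 [0.066 0.068 0.071]
x0.12 62 [0.002 0.065 0.068]
```

Call:
arm_command(
  plan="0 0 0.001 0; 0 0 0.001 0; 0 0 0 0",
)

```text
clock: 44.3
tcp_pos: [0.3963, -0.214, 0.0785]
orientation: [2.387, 2.042, -0.0]
contact_force: [-0.4, 0.4, 3.9]
grip_width: -0.0001
gripper_force: 2.0
```

Call:
arm_command(
  plan="0 0 0.0005 0; 0 0 0 0",
)

```text
clock: 44.55
tcp_pos: [0.3963, -0.214, 0.0784]
orientation: [2.387, 2.042, -0.0]
contact_force: [-3.2, 0.7, 9.8]
grip_width: -0.0
gripper_force: 5.2
```

Call:
arm_command(
  plan="0 0 0.0005 0; 0 0 0.0005 0; 0 0 0 0",
)

```text
clock: 44.92
tcp_pos: [0.3964, -0.214, 0.0782]
orientation: [2.387, 2.041, -0.001]
contact_force: [-6.1, 2.3, 22.8]
grip_width: -0.0002
gripper_force: 11.1
```

Call:
arm_command(
  plan="0 0 -0.01 0; 0 0 -0.03 0; 0 0 -0.05 0; 0 0 -0.05 0; 0 -0.02 -0.05 0; 0 0 0 0; 0 0 0 0",
)

```text
clock: 45.8
tcp_pos: [0.3761, -0.2108, 0.2664]
orientation: [-2.388, -2.042, 0.0]
contact_force: [0.7, 0.2, -0.2]
grip_width: -0.0002
gripper_force: 0.0
```

Run:
```python
from h import *
st();cover();look('side','s9.png')
```

```text
t45.80 [ 0.3761 -0.2108  0.2664] yaw-8.9 tilt-1.0000 F [ 0.7  0.2 -0.2] w-0.0002 f0.0
x-0.12 2434 [0.001 0.028 0.298]
x-0.08 949 [0.065 0.068 0.072]
x-0.04 822 [0.067 0.07  0.072]
x0.00 793 [0.067 0.07  0.072]
x0.04 749 [0.067 0.07  0.072]
x0.08 673 [0.066 0.068 0.071]
x0.12 62 [0.002 0.066 0.068]
```

View pics/s9.png

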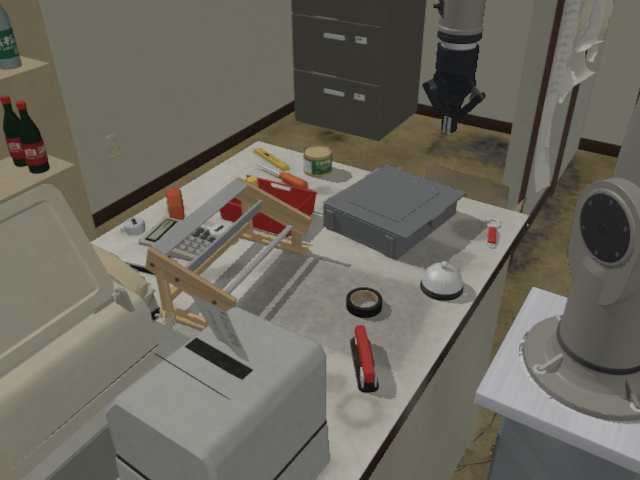

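The case is shut and flat (around (395,205)), the rack is empty, the stapler and tape roll are where they were, and the gripper is clear. I hand it in.

```bash
python3 -c "
from bench import ticket
print(ticket.hand_in())"
```

```text
the job is handed in; nothing more can be done
None
```

All three trays on the rack are lying flat, right way up and side by side in the storage case, the cover is pressed fully shut on its catch, the stapler and tape roll stayed where they were, and the job is handed in (robot clock about 46 s; no verdict was returned).

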